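# Hang the screw pail by its bail

## Robot

A 6-joint arm with a two-finger parallel gripper is mounted at the origin on a cart in front of the work surface, level with it; the furniture and walls round the work are solid. World frame = base frame: x ahead of the robot, y to its left, z up, the work surface at z = 0. Lengths are in m, angles in degrees, forces in N, time in s.
With the tool pointing down it reaches from about 0.3 to 0.75 m from the base axis. Payload 8.5 kg.
Tool frame: the origin (TCP) lies midway between the tips of the shut fingers; the grasp point (between the pads) lies env.tcp_to_grasp behind it (env.tcp_to_grasp is the distance from the TCP to the grasp point, in m); z points along the fingers, y is the line along which they close (so a half turn about z gives the same grasp; the last joint's range is limited). The gripper opens to 85 mm and grips with 20 to 120 N. Pads are 22 mm wide; open, the fingers measure 114 mm over their backs; the gripper's body (76 mm by 85 mm) begins 54 mm behind the grasp point. The pads swing forward as they close: fully open they stand 13 mm farther back than shut.
Start: joints at [56.992, 21.807, 74.336, -0, 83.858, -12.336], TCP at [0.194, 0.515, 0.192] pointing down, gripper open.
Joint ranges: [-178.18, 178.18], [-50.72, 133.34], [12.68, 142.11], [-81.47, 261.47], [9.98, 163.14], [-165.26, 165.26]. Speed limits (degrees/s): [136.94, 136.94, 180, 180, 180, 180].

## Interface

Orientations are given as a 3x3 rotation matrix whose columns are the frame's x, y, z axes.
In Python, from rig import observe, optics, job, env gives the robot as it stands. The module is installed in compiled form; this text tells all that it offers.
- The arm moves only by the shell command python3 -m jog 'ROWS' [FORCE]. ROWS is JSON, a list of rows, each a list of 7 numbers: the turn, a rotation vector about the tool's x, y, z in rad, then the shift along the tool's x, y, z in m, then the opening in per cent of the stroke, from 0 (shut) to 100 (fully open). A call has 1 to 10 rows; each row shifts and turns the commanded pose from where the row before left it, along the tool's axes as they then stand; what a row does not reach is not made up. A row lasts 1/8 s, in which the tool goes at most 62.5 mm and 10.7 degrees, less where a joint would pass 70% of its speed; a pose out of reach is approached as far as the arm can. A call is refused whole if a number of a shift passes 0.0625 or a number of a turn 0.188, either way. A call with a gripper value outside its range is refused whole. The fingers move at their own pace and stop on an object; FORCE is the grip in N (left out, the last holds). Time passes only in rows, so rows that do not move let the fingers close. It gives the time, the measured TCP pose, the force, the opening and the grip force at its end, in the units of the state.
- observe(): the state, without advancing time (a new reading comes with each control period).
- optics.get_image(name): name is "scene" or "top" or "wrist"; returns a dict with "pixels" (480x640x3 uint8, red, green, blue), "mtx" (3x3 intrinsics, pixels), "dist_coeffs" ([k1, k2, p1, p2, k3] as OpenCV has them; the pictures are not rectified), "rvec" (rotation vector, rad) and "tvec" (3), from world to camera coordinates, as OpenCV has them. Camera axes: x right, y down, z forward; pixel columns grow to the right and rows downward; lengths in m; the calibration is good to about 2 mm. A picture is of the moment at which its call begins. There is no depth.
- job.close_job(): hands the job in; it is judged then, once.
The state is a dict: "time_s": time; "q": joint angles; "qvel": joint speeds; "joint_efforts": joint torques, N m; "position": TCP position; "tool_rot": TCP orientation; "ft_force": force on the tool from outside, world axes, zero at the start; "wrist_torque": the same for the moment, N m; "grip_width": finger opening in m; "gripper_force": force on a finger pad.
Only numpy, scipy, OpenCV 4.12 (cv2) and the standard library are available. Lean on these libraries where they do the work, as an engineer would, in place of code of your own. Each camera call takes 0.05 s, during which the arm holds its last target. There are 200 camera calls.

## Task

Clear the bench by hanging up the little steel pail. First swing its bail up from the rest bracket and let go, so that the bail stands upright by itself while the pail stays on the bench; then take the bail afresh by the middle of its bar and hang it over both prongs of the hook stand, behind their upturned tips, so that the pail hangs free and level. Do not tip the pail over on the way, and leave the dish, the tape and the bottle where they are.

Things in the scene. Friction and masses are not known exactly. Their poses are not given: they have to be found in the camera images.
- pail: Open box-shaped sheet-steel pail, 70 (x) x 120 (y) x 60 (z) mm, about 0.65 kg with its bail, loose. Origin: centre of its underside; z up. Its bail is hinged at the middle of the short sides, on the axis along y through (0, 0, 55) mm. On its -x side a thin sheet bracket sticks out to 93 mm from the origin, on which the bail rests when flat.
- bail_rest (a point): Middle of the bracket's trough, fixed on the pail at (-80, 0, 55) mm: where the bar's middle lies when flat. Two lips, 44 to 64 mm high and 40 mm long in y, 9 mm before and behind the bar's axis, guard its middle, so the flat bar can be gripped only beyond them, 22 to 54 mm either side of the middle. From the tube to the pail's wall are 38 mm. Axes as pail.
- bail (a joint): Angle of the bail, a U of 9 mm round bar: 0 = flat, out to the pail's -x side at 55 mm height; 1.57 = upright, its bar above the pail's middle, 135 mm over the underside; stop at 1.75. The hinge has slight friction: let go within about 0.3 rad of upright the bail stays; from lower it falls back flat.
- bail_mid (a point): Middle of the bail's bar, on its axis, 80 mm from the hinge axis. The bar runs along the pail's y axis and carries a grey tube grip, 13 mm thick and 108 mm long, which turns easily on it, so that fingers that pinch it need not turn with the bail; the bail's side arms are 66 mm from the middle.
- hook_stand: Steel stand, fixed to the bench: foot plate 130 x 150 x 10 mm, post 216 mm high (centre at x = +87 mm), and on it two parallel 8 mm round prongs 72 mm apart (y = -36 and +36 mm) that point along -x, slope a little down to the seat and turn up at the ends: tips at x = -24 mm, 225 mm high. Origin: on the bench below the seat, midway between the prongs. z up.
- hook_seat (a point): Midway between the prongs: where the axis of the bail's bar (along y) lies when it hangs in the bottom of the prongs, 206 mm above the bench. Axes as hook_stand. The pail hangs with its bracket to -x, away from the post (there is no room for the bracket at the post).
- dish: Round steel dish with screws, 66 mm across, 18 mm high; bystander, origin centre of underside.
- tape: Roll of tape lying flat, 64 mm across, 18 mm high; bystander, origin centre of underside.
- flux: Small squeeze bottle with nozzle, 38 mm across, 99 mm high; bystander, origin centre of underside.

How it is judged:
By the outcome, as a careful person would: the job done as asked, in the order asked, and still so for the second after the job is handed in, with the robot touching nothing.
It also fails if it takes over 67 s, if anything falls off the work surface, if the arm or the gripper's body presses on something with over 40 N, if the wrist force passes 120 N, or if a joint passes its speed limit or range.

## Working session

There is one attempt and no reset: what is moved stays moved. The work goes in short steps, Python scripts to look and compute and a shell command to move; the robot and the scene stay as the last step left them, time stands still between calls to the robot, and variables do not carry over. Pictures are saved under pics/ and viewed, at most 10 in all, crops included, and the job is handed in when it is done.

```bash
mkdir -p pics
python3 - <<'E'
from rig import observe, optics, job, env
import cv2,numpy as np,pickle
s=observe();print(s['time_s'],s['position'],np.round(s['tool_rot'],3).tolist(),s['ft_force'],s['grip_width'],env.tcp_to_grasp)
for n in("scene","top","wrist"):
    d=optics.get_image(n);cv2.imwrite(f"pics/{n}0.png",d["pixels"][:,:,::-1]);pickle.dump(d,open(f"{n}0.pkl","wb"))
    R=cv2.Rodrigues(np.array(d['rvec']))[0];print(n,-R.T@np.array(d['tvec']).ravel(),R[2])
E
```

```text
0.0 [0.19397547 0.51426841 0.19128995] [[-0.936, 0.353, -0.001], [0.353, 0.936, -0.001], [0.0, -0.001, -1.0]] [ 0.13411932 -0.25579036  0.23974163] 0.08556368676001644 0.0187
scene [ 0.07319193 -0.66212583  0.79619834] [ 0.44004301  0.5852229  -0.68108466]
top [ 0.32395415 -0.09294347  1.21768666] [ 0.15622106 -0.01004212 -0.98767107]
wrist [0.12494501 0.54154852 0.3741909 ] [ 0.27058999 -0.10368646 -0.95709465]
```

View pics/top0.png

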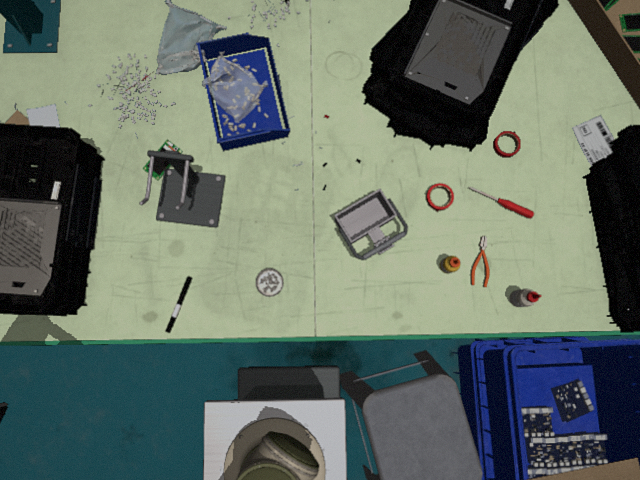

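View pics/scene0.png

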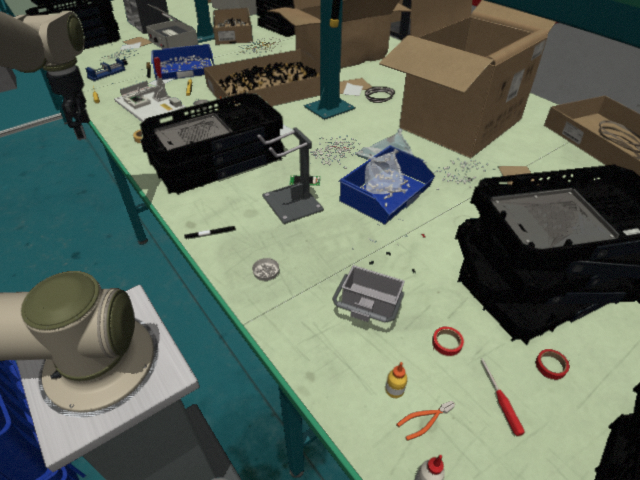

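The top view shows the pail at about (370,222) with its bail towards the lower right. The stand is at about (185,190), with its prongs pointing image-left (+y). The dish is at (270,282) and the tape at (440,197). I'll zoom in on the pail and stand.

Run:
```python
import cv2,numpy as np
t=cv2.imread("pics/top0.png");s=cv2.imread("pics/scene0.png")
a=cv2.resize(t[180:270,320:420],None,fx=4,fy=4,interpolation=cv2.INTER_CUBIC)
b=cv2.resize(t[140:230,130:230],None,fx=4,fy=4,interpolation=cv2.INTER_CUBIC)
cv2.imwrite("pics/c1.png",np.hstack([a,b])[:, :800])
```

```text
(no output)
```

View pics/c1.png

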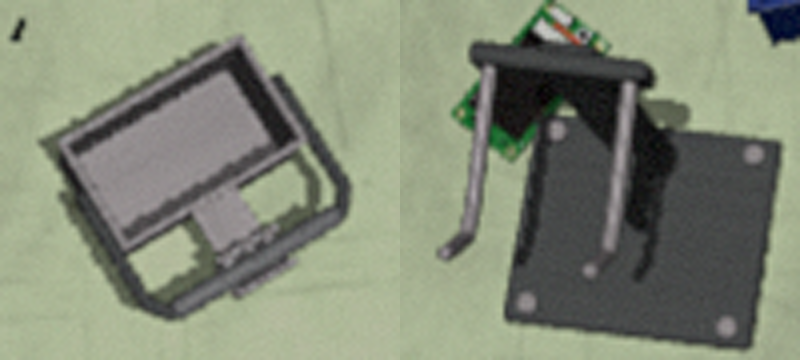

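The left crop shows the pail's rim corners at crop (240,42), (300,140), (125,245) and (62,147), and the tube from (175,308) to (345,215). The right crop shows prong tips at (445,252) and (590,270), and foot-plate corners at (780,145), (750,345) and (508,318). Next I'll fit the poses.

```bash
cat > h.py <<'E'
import numpy as np,cv2,pickle
from scipy.optimize import least_squares
def load(n):return pickle.load(open(n+".pkl","rb"))
def proj(d,P):return cv2.projectPoints(np.array(P,float).reshape(-1,1,3),np.array(d['rvec']),np.array(d['tvec']),np.array(d['mtx']),np.array(d['dist_coeffs']))[0][:,0]
def pl(d,uv,z):
    n=cv2.undistortPoints(np.array(uv,float).reshape(-1,1,2),np.array(d['mtx']),np.array(d['dist_coeffs']))[:,0]
    R=cv2.Rodrigues(np.array(d['rvec']))[0];C=-R.T@np.array(d['tvec']).ravel()
    r=np.c_[n,np.ones(len(n))]@R
    return C+r*((z-C[2])/r[:,2])[:,None]
def place(p,P):
    P=np.array(P,float);c,s=np.cos(p[2]),np.sin(p[2])
    return np.c_[p[0]+c*P[:,0]-s*P[:,1],p[1]+s*P[:,0]+c*P[:,1],P[:,2]]
def fit(obs,p0):
    f=lambda p:np.concatenate([(proj(d,place(p,P))-uv).ravel() for d,P,uv in obs])
    r=least_squares(f,p0,loss='soft_l1');return r.x,f(r.x).reshape(-1,2)
E
python3 - <<'E'
from h import *
d=load("top0")
rim=np.array([[240,42],[300,140],[125,245],[62,147]])/4+[320,180]
# image up=+x, left=+y ; corners: top=(+x,-y) right=(-x,-y) bottom=(-x,+y) left=(+x,+y)
P=np.array([[35,-60,60],[-35,-60,60],[-35,60,60],[35,60,60]])/1e3
print(np.round(pl(d,rim,.06),4).tolist())
p,r=fit([(d,P,rim)],[.4,-.2,.4]);print("pail",p,np.degrees(p[2]),np.round(r,1).tolist())
bm=pl(d,np.array([[175,308],[345,215]])/4+[320,180],.055);print("bar ends",bm.tolist(),"bail_mid pred",place(p,[[-.08,0,.055]]))
tips=np.array([[445,252],[590,270]])/4+[30,140]
tips[:,0]=np.array([445-400,590-400])/4+130
T=pl(d,tips,.225);print("tips",T.tolist(),np.linalg.norm(T[0]-T[1]))
pc=np.array([[780-400,145],[750-400,345],[508-400,318]])/4+[130,140]
Q=pl(d,pc,.01);print("plate",Q.tolist(),np.linalg.norm(Q[0]-Q[1]),np.linalg.norm(Q[1]-Q[2]))
e=Q[0]-Q[1];print(np.degrees(np.arctan2(e[1],e[0])));e=Q[2]-Q[1];print(np.degrees(np.arctan2(-e[0],e[1])));e=T[0]-T[1];print(np.degrees(np.arctan2(-e[0],e[1])))
for n,uv in(("dish",(270,282)),("tape",(440,197)),("yel",(450,263)),("flux",(525,297))):print(n,pl(d,[uv],.01)[0])
E
```

```text
[[0.6199, -0.249, 0.06], [0.5621, -0.2812, 0.06], [0.5031, -0.1798, 0.06], [0.56, -0.1455, 0.06]]
pail [ 0.56126026 -0.21401796  0.52644679] 30.163179347107597 [[-0.3, -0.7], [1.0, 0.4], [-0.0, 1.0], [-0.4, -0.6]]
bar ends [[0.46744737047649193, -0.20747136727885868, 0.05499999999999994], [0.519198281076326, -0.305926762643221, 0.05499999999999994]] bail_mid pred [[ 0.49209243 -0.25421511  0.055     ]]
tips [[0.5596666092465897, 0.24169675444755417, 0.2250000000000001], [0.5495331816923832, 0.17039993708739198, 0.22499999999999987]] 0.0720133495935627
plate [[0.673403348183172, 0.11539875224124808, 0.010000000000000009], [0.5515744357459256, 0.13167036964414142, 0.010000000000000009], [0.5700613698672996, 0.27529394523869877, 0.010000000000000009]] 0.12291073768612899 0.14480848801010787
-7.607471503307644
-7.334665793086833
-8.089277820033288
dish [0.41789896 0.00791662 0.01      ]
tape [ 0.61471975 -0.39906822  0.01      ]
yel [ 0.45560198 -0.414105    0.01      ]
flux [ 0.3731293  -0.58533341  0.01      ]
```

```bash
python3 -m jog '[[0,0,0.17,0,0,-0.0275,100],[0,0,0.17,0,0,-0.0275,100],[0,0,0.17,0,0,-0.0275,100],[0,0,0.17,0,0,-0.0275,100],[0,0,0,-0.0485,-0.0081,0.006,100],[0,0,0,-0.0485,-0.0081,0.006,100],[0,0,0,-0.0485,-0.0081,0.006,100],[0,0,0,-0.0485,-0.0081,0.006,100],[0,0,0,-0.0485,-0.0081,0.006,100],[0,0,0,-0.0485,-0.0081,0.006,100]]'
python3 -m jog '[[0,0,0,-0.0485,-0.0081,0.006,52],[0,0,0,-0.0485,-0.0081,0.006,52],[0,0,0,-0.0485,-0.0081,0.006,52],[0,0,0,-0.0485,-0.0081,0.006,52],[0,0,0,-0.0485,-0.0081,0.006,52],[0,0,0,-0.0485,-0.0081,0.006,52],[0,0,0,-0.0485,-0.0081,0.006,52],[0,0,0,-0.0485,-0.0081,0.006,52],[0,0,0,-0.0485,-0.0081,0.006,52],[0,0,0,-0.0485,-0.0081,0.006,52]]'
cat > snap.py <<'E'
import sys
from rig import observe,optics
import cv2,numpy as np,pickle
s=observe();np.set_printoptions(precision=4,suppress=True)
print(s['time_s'],s['position'],s['tool_rot'].tolist() if hasattr(s['tool_rot'],'tolist') else s['tool_rot'],s['ft_force'],s['grip_width'],s['q'])
n,k=sys.argv[1:3];d=optics.get_image(n);pickle.dump(d,open(n+k+".pkl","wb"));cv2.imwrite(f"pics/{n}{k}.png",d["pixels"][:,:,::-1])
E
python3 snap.py wrist 1
```

```text
time_s: 1.4
position: [0.2995, 0.2374, 0.2657]
tool_rot: [[-0.506, 0.863, 0.0], [0.863, 0.506, -0.0], [-0.0, -0.0, -1.0]]
ft_force: [1.1, -0.5, -0.7]
grip_width: 0.0854
gripper_force: 0.0
time_s: 2.65
position: [0.4749, -0.222, 0.2055]
tool_rot: [[-0.505, 0.863, -0.0], [0.863, 0.505, 0.0], [0.0, -0.0, -1.0]]
ft_force: [0.8, -0.2, -0.1]
grip_width: 0.0444
gripper_force: 0.0
2.65 [ 0.4749 -0.222   0.2055] [[-0.5053419659442546, 0.8629191395333691, -0.00023681762061771115], [0.8629190815273257, 0.5053420196049839, 0.00031930798962221063], [0.0003952108703318897, -4.299471645550009e-05, -0.999999920979908]] [ 0.838  -0.2162 -0.0969] 0.04437469094219085 [-38.0123  18.6643  76.904    0.0061  84.4536 -68.367 ]
```

View pics/wrist1.png

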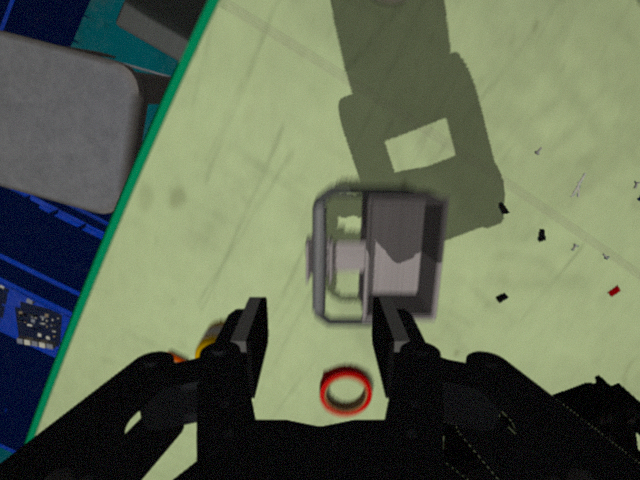

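The wrist view shows the tube axis near u=319, spanning v≈197–315, and the rim corners near (368,193), (447,199), (437,318) and (365,320). The fingers sit left and right across the bar.

Run:
```python
from h import *
d=load("wrist1");np.set_printoptions(precision=4,suppress=True)
B=pl(d,[[319,200],[319,315]],.055);print(B,B.mean(0),np.linalg.norm(B[0]-B[1]),np.degrees(np.arctan2(-(B[0]-B[1])[0],(B[0]-B[1])[1])))
uv=[[368,193],[447,199],[437,318],[365,320]];print(pl(d,uv,.06))
P=np.array([[-35,60,60],[35,60,60],[35,-60,60],[-35,-60,60]])/1e3
p,r=fit([(d,P,np.array(uv,float))],[.56,-.21,.52]);print(p,np.degrees(p[2]),r)
t=load("top0");rim=np.array([[240,42],[300,140],[125,245],[62,147]])/4+[320,180]
uvp=proj(d,place([.5613,-.214,.5264],np.r_[P,[[-.08,.06,.055],[-.08,-.06,.055]]]));print("top fit predicts",uvp)
g=place(p,[[-.08,.038,.055]])[0]; 
R=np.array([[-.505,.863,0],[.863,.505,0],[0,0,-1]]);print("grip pt",g,"tool delta",R.T@(g-[.4749,-.222,0]))
```

```text
[[ 0.4659 -0.2071  0.055 ]
 [ 0.5247 -0.3075  0.055 ]] [ 0.4953 -0.2573  0.055 ] 0.11637785773181786 30.373346156356995
[[ 0.5    -0.1787  0.06  ]
 [ 0.5647 -0.1467  0.06  ]
 [ 0.627  -0.2488  0.06  ]
 [ 0.5658 -0.2869  0.06  ]]
[ 0.5648 -0.2161  0.5414] 31.019652179979406 [[ 1.17    6.054 ]
 [-0.6594 -0.4868]
 [-1.4656 -0.0522]
 [ 0.6936 -1.0303]]
top fit predicts [[368.164  194.4849]
 [445.5093 195.1224]
 [433.006  315.2063]
 [362.9806 315.2575]
 [317.9731 193.364 ]
 [317.6263 312.7979]]
grip pt [ 0.4767 -0.2248  0.055 ] tool delta [-0.0033  0.0001 -0.055 ]
```

```bash
python3 -m jog '[[0,0,0,0,0,0,45],[0,0,0,-0.001,0,0.03,45],[0,0,0,0,0,0.04,45],[0,0,0,0,0,0.04,45],[0,0,0,0,0,0.03,45],[0,0,0,0,0,0.015,45],[0,0,0,0,0,0.008,45],[0,0,0,0,0,0.005,45],[0,0,0,0,0,0,45]]' 25
python3 -m jog '[[0,0,0,0,0,0,30],[0,0,0,0,0,0,20],[0,0,0,0,0,0,10],[0,0,0,0,0,0,0],[0,0,0,0,0,0,0],[0,0,0,0,0,0,0]]' 25
```

```text
time_s: 3.82
position: [0.4752, -0.2212, 0.0382]
tool_rot: [[-0.506, 0.863, 0.0], [0.863, 0.506, -0.0], [-0.0, 0.0, -1.0]]
ft_force: [0.5, 0.4, 0.3]
grip_width: 0.0386
gripper_force: 0.0
time_s: 4.58
position: [0.4751, -0.2214, 0.0379]
tool_rot: [[-0.506, 0.863, -0.0], [0.863, 0.506, 0.0], [0.0, -0.0, -1.0]]
ft_force: [0.5, -0.3, -0.3]
grip_width: -0.0003
gripper_force: 0.0
```

```bash
python3 snap.py scene 2;python3 snap.py wrist 2
python3 - <<'E'
import cv2,numpy as np
s=cv2.imread("pics/scene2.png")[250:350,310:430];w=cv2.imread("pics/wrist2.png")
a=cv2.resize(s,(400,333),interpolation=cv2.INTER_CUBIC);b=cv2.resize(w,(400,300))
c=np.zeros((333,800,3),np.uint8);c[:,:400]=a;c[:300,400:]=b;cv2.imwrite("pics/c2.png",c)
E
```

```text
4.575 [ 0.4751 -0.2214  0.0379] [[-0.5055568171153018, 0.8627933124050383, -6.882867860158977e-05], [0.8627933137164371, 0.5055568192657344, 1.7324059793872367e-05], [4.9743890761937465e-05, -5.062662716051594e-05, -0.9999999974812449]] [ 0.5237 -0.2681 -0.2745] -0.0002733666468040687 [-37.9343  28.893   91.3197  -0.0019  59.791  -68.3017]
4.625 [ 0.4751 -0.2213  0.0379] [[-0.5055593195043553, 0.8627918488060466, -9.804941689256093e-06], [0.8627918484125566, 0.5055593195752061, 2.6523543107231642e-05], [2.784127644322396e-05, 4.949600640533153e-06, -0.9999999996001824]] [ 0.5266  0.1847 -0.7567] -0.00038741133582411515 [-37.9319  28.8932  91.3199   0.001   59.7883 -68.3009]
```

View pics/c2.png

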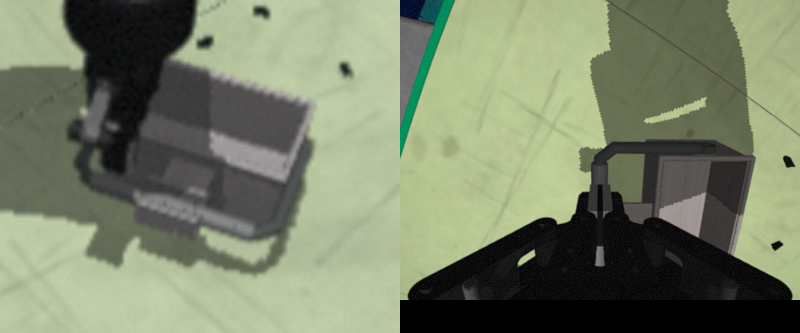

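The fingers shut fully (width 0), so they hold nothing. In the wrist view the tube end is at about full-res (320,264), just past the fingers. I'll check this against the projected geometry before moving.

Run:
```python
from h import *
np.set_printoptions(precision=1,suppress=True)
P=np.array([[-80,66,55],[-80,54,55],[-80,38,55],[-35,60,60],[35,60,60]])/1e3
for n in("wrist2","scene2"):
    d=load(n);print(n,proj(d,place([.563,-.2145,.529],P)).tolist(),"tcp",proj(d,[[.4751,-.2214,.038],[.4751,-.2214,.0567]]).tolist())
import cv2
w=cv2.imread("pics/wrist2.png")[220:480,200:460];s=cv2.imread("pics/scene2.png")[270:330,325:385]
cv2.imwrite("pics/c3.png",np.hstack([cv2.resize(w,(400,400)),cv2.resize(s,(400,400),interpolation=cv2.INTER_CUBIC)]))
```

```text
wrist2 [[317.3581076208577, 239.5635556959995], [317.35635221112045, 263.7332592179578], [317.35579428646264, 294.46369033492016], [414.77011278331054, 255.24347395301254], [560.8159700107599, 255.3189092250062]] tcp [[318.7417782187582, 280.5417091603467], [318.6354563553453, 295.1592159099697]]
scene2 [[331.6506406464908, 302.547133663278], [336.8694410156617, 304.2576692970673], [343.8832732974264, 306.5545319181926], [341.763284028123, 287.2389502241513], [352.4544759698517, 266.11616727660805]] tcp [[343.4614001131305, 311.24651236263827], [343.8447837178825, 305.7776062171739]]
```

View pics/c3.png

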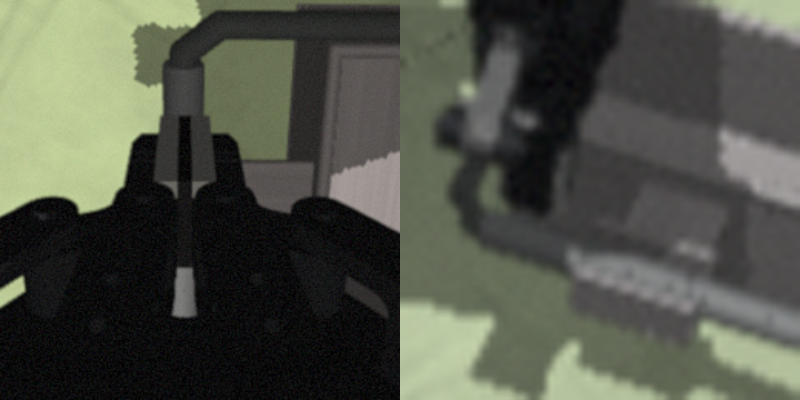

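By projection the bar lies centred between the fingers. In the left crop the fingertips end at v≈115 and in the right crop at about (525,210), so they shut just above the tube. The real tips are therefore higher than the nominal TCP. I'll open, go 16 mm lower (still clear of the bench whichever reading is right), and close again.

```bash
python3 -m jog '[[0,0,0,0,0,-0.02,45],[0,0,0,0,0,0,45],[0,0,0,0,0,0,45],[0,0,0,0,0,0,45],[0,0,0,0,0,0.02,45],[0,0,0,0,0,0.008,45],[0,0,0,0,0,0.008,45],[0,0,0,0,0,0,45]]' 25
python3 -m jog '[[0,0,0,0,0,0,30],[0,0,0,0,0,0,20],[0,0,0,0,0,0,10],[0,0,0,0,0,0,0],[0,0,0,0,0,0,0],[0,0,0,0,0,0,0]]' 25; python3 snap.py wrist 3
```

```text
time_s: 5.68
position: [0.475, -0.2212, 0.0216]
tool_rot: [[-0.506, 0.863, -0.001], [0.863, 0.506, 0.001], [0.001, -0.0, -1.0]]
ft_force: [0.5, -0.5, 0.3]
grip_width: 0.0385
gripper_force: 0.0
time_s: 6.42
position: [0.4751, -0.2214, 0.022]
tool_rot: [[-0.506, 0.863, 0.0], [0.863, 0.506, -0.0], [-0.0, -0.0, -1.0]]
ft_force: [-1.1, -0.7, 1.7]
grip_width: 0.0
gripper_force: 0.9
6.425 [ 0.4751 -0.2214  0.022 ] [[-0.5055056197440464, 0.8628233104985101, 5.716274156657204e-05], [0.8628232990364676, 0.505505622466713, -0.00014245830084371177], [-0.0001518124299995624, -2.2692126395127236e-05, -0.9999999882190268]] [-1.0914 -0.6668  1.6825] 2.1460607455767106e-05 [-37.9364  30.2105  92.2815  -0.0052  57.5004 -68.2985]
```

```bash
python3 snap.py scene 3 >/dev/null
python3 - <<'E'
import cv2,numpy as np
w=cv2.imread("pics/wrist3.png")[200:460,200:460];s=cv2.imread("pics/scene3.png")[260:330,325:395]
cv2.imwrite("pics/c4.png",np.hstack([cv2.resize(w,(400,400)),cv2.resize(s,(400,400),interpolation=cv2.INTER_CUBIC)]))
E
```

```text
(no output)
```

View pics/c4.png

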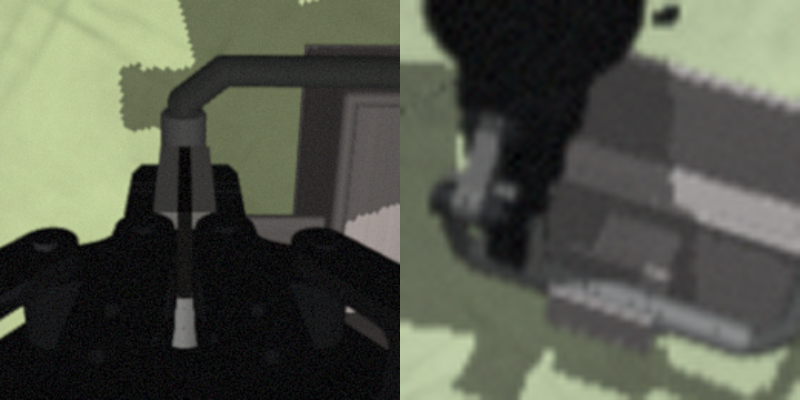

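The tips (now at about v=307 in the scene crop) just touch the top of the tube, with force on both the pads and the wrist. So the real fingertips sit about 40 mm behind the reported TCP. I'll open and descend further in small steps, watching the force.

```bash
python3 -m jog '[[0,0,0,0,0,-0.01,45],[0,0,0,0,0,0,45],[0,0,0,0,0,0,45],[0,0,0,0,0,0,45],[0,0,0,0,0,0.01,45],[0,0,0,0,0,0.006,45],[0,0,0,0,0,0.006,45],[0,0,0,0,0,0,45]]' 25
python3 -m jog '[[0,0,0,0,0,0,30],[0,0,0,0,0,0,20],[0,0,0,0,0,0,10],[0,0,0,0,0,0,0],[0,0,0,0,0,0,0],[0,0,0,0,0,0,0]]' 25; python3 snap.py wrist 4; python3 snap.py scene 4
```

```text
time_s: 7.52
position: [0.4749, -0.2211, 0.0093]
tool_rot: [[-0.506, 0.863, -0.001], [0.863, 0.506, 0.001], [0.001, -0.0, -1.0]]
ft_force: [-1.2, -0.0, 0.3]
grip_width: 0.0384
gripper_force: 0.0
time_s: 8.28
position: [0.4751, -0.2214, 0.0101]
tool_rot: [[-0.506, 0.863, 0.0], [0.863, 0.506, -0.0], [-0.0, -0.0, -1.0]]
ft_force: [-1.6, -0.2, 3.7]
grip_width: 0.0118
gripper_force: 26.4
8.275 [ 0.4751 -0.2214  0.0101] [[-0.5055128292526411, 0.8628190884834677, 3.0899711044063906e-06], [0.8628190714092231, 0.5055128199551879, -0.00019716358575499817], [-0.0001716785253497953, -9.70026360615536e-05, -0.9999999805584862]] [-1.5786 -0.1593  3.666 ] 0.011837323932145094 [-37.9374  31.2399  92.9596  -0.0106  55.7935 -68.2969]
8.325 [ 0.4751 -0.2214  0.0101] [[-0.5055135704405405, 0.8628186529979346, 4.6252424719179236e-05], [0.8628186266668462, 0.5055135671125962, -0.00022570298279987145], [-0.0002181219718043494, -7.418846711800277e-05, -0.999999973459438]] [-2.8319 -1.0655  3.3082] 0.011729736289113571 [-37.9381  31.2396  92.9583  -0.0104  55.792  -68.2977]
```

Width 11.8 mm at 26 N: the tips catch only the upper half of the tube, so the true tip is about 47 mm behind the reported TCP. I'll go about 19 mm deeper so the pads hold it fully.

```bash
python3 -m jog '[[0,0,0,0,0,0,45],[0,0,0,0,0,0,45],[0,0,0,0,0,0,45],[0,0,0,0,0,0.008,45],[0,0,0,0,0,0.006,45],[0,0,0,0,0,0.005,45],[0,0,0,0,0,0,45]]' 25
python3 -m jog '[[0,0,0,0,0,0,30],[0,0,0,0,0,0,20],[0,0,0,0,0,0,10],[0,0,0,0,0,0,0],[0,0,0,0,0,0,0],[0,0,0,0,0,0,0]]' 25
```

```text
time_s: 9.25
position: [0.4749, -0.2212, -0.0096]
tool_rot: [[-0.506, 0.863, -0.001], [0.863, 0.506, 0.001], [0.001, -0.0, -1.0]]
ft_force: [0.4, 0.5, 0.9]
grip_width: 0.0383
gripper_force: 0.0
time_s: 10.0
position: [0.4751, -0.2215, -0.009]
tool_rot: [[-0.506, 0.863, 0.0], [0.863, 0.506, -0.0], [-0.0, -0.0, -1.0]]
ft_force: [-1.1, -1.1, 2.0]
grip_width: 0.012
gripper_force: 24.4
```

Held. Next I'll swing the bail up along its 80 mm arc, with tool y forward and −tool z up, in two parts.

```bash
python3 -m jog '[[0,0,0,0,0.0009,-0.0122,0],[0,0,0,0,0.0028,-0.0119,0],[0,0,0,0,0.0046,-0.0114,0],[0,0,0,0,0.0063,-0.0105,0],[0,0,0,0,0,0,0]]'
```

```text
time_s: 10.62
position: [0.4884, -0.214, 0.038]
tool_rot: [[-0.506, 0.862, 0.001], [0.862, 0.506, -0.001], [-0.002, 0.0, -1.0]]
ft_force: [-3.8, -2.0, 1.5]
grip_width: 0.0122
gripper_force: 24.8
```

```bash
python3 -m jog '[[0,0,0,0,0.0078,-0.0095,0],[0,0,0,0,0.0092,-0.0081,0],[0,0,0,0,0.0103,-0.0067,0],[0,0,0,0,0,0,0]]'; python3 snap.py top 5
```

```text
time_s: 11.12
position: [0.5123, -0.1999, 0.0618]
tool_rot: [[-0.506, 0.862, 0.002], [0.862, 0.506, -0.001], [-0.002, 0.001, -1.0]]
ft_force: [-2.7, -1.5, 4.3]
grip_width: 0.0121
gripper_force: 25.1
11.125 [ 0.5123 -0.1999  0.0618] [[-0.50641615580661, 0.8622878120498224, 0.001551234471511364], [0.8622878027817155, 0.506417758480183, -0.0008939070356291777], [-0.0015563778258685847, 0.0008849215994070499, -0.9999983972996288]] [-2.6878 -1.5123  4.3195] 0.01205198790894832 [-33.6572  29.1274  85.661    0.0073  65.1093 -64.0858]
```

```bash
python3 -m jog '[[0,0,0,0,0.0056,-0.0027,0],[0,0,0,0,0.0056,-0.0023,0],[0,0,0,0,0.0059,-0.0018,0],[0,0,0,0,0.0059,-0.0014,0],[0,0,0,0,0,0,0]]'; python3 snap.py scene 5; python3 snap.py top 6;  python3 - <<'E'
import cv2,numpy as np
w=cv2.imread("pics/top6.png")[160:280,310:430];s=cv2.imread("pics/scene5.png")[230:350,300:420]
cv2.imwrite("pics/c5.png",np.hstack([cv2.resize(w,(400,400),interpolation=cv2.INTER_CUBIC),cv2.resize(s,(400,400),interpolation=cv2.INTER_CUBIC)]))
E
```

```text
time_s: 11.8
position: [0.5319, -0.1885, 0.0696]
tool_rot: [[-0.506, 0.863, 0.001], [0.863, 0.506, -0.001], [-0.001, 0.001, -1.0]]
ft_force: [0.5, -3.7, 4.6]
grip_width: 0.0119
gripper_force: 25.1
11.8 [ 0.5319 -0.1885  0.0696] [[-0.5059879837510998, 0.8625397671016233, 0.0011447566440344764], [0.8625398140147613, 0.505988826186839, -0.000614014206281021], [-0.0011088457410672764, 0.000676714372607016, -0.9999991562590341]] [ 0.5088 -3.7191  4.591 ] 0.011858724473188576 [-31.5369  29.8123  82.7277   0.0047  67.3858 -61.9357]
11.85 [ 0.5316 -0.1886  0.0696] [[-0.5058350292521404, 0.8626297401296739, 0.0009244594624015038], [0.8626296923919012, 0.5058356228689018, -0.0005800350713987499], [-0.0009679800308876332, 0.0005040641243719611, -0.9999994044668319]] [ 0.4949 -3.6413  5.1665] 0.012498119582985048 [-31.5565  29.8032  82.7537  -0.0006  67.3805 -61.9431]
```

View pics/c5.png

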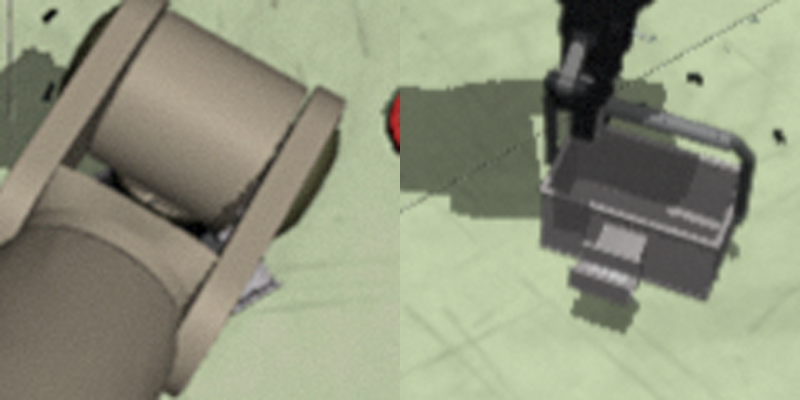

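The scene crop shows the bail nearly upright: bar from crop (610,105) to (745,150), with the pail unmoved (rim corner at (540,187)). I'll ease forward slightly to about 1.46 rad, then release, rise and look.

```bash
python3 -m jog '[[0,0,0,0,0.003,-0.0004,0],[0,0,0,0,0.003,-0.0003,0],[0,0,0,0,0,0,0],[0,0,0,0,0,0,8],[0,0,0,0,0,0,16],[0,0,0,0,0,0,24],[0,0,0,0,0,0,35],[0,0,0,0,0,0,45],[0,0,0,0,0,0,45]]'; python3 -m jog '[[0,0,0,0,0,-0.008,45],[0,0,0,0,0,-0.015,45],[0,0,0,0,0,-0.025,45],[0,0,0,0,0,-0.025,60],[0,0,0,0,0,-0.02,60],[0,0,0,-0.0198,0,0,60],[0,0,0,-0.0198,0,0,60],[0,0,0,0,0,0,60]]';python3 snap.py wrist 6
```

```text
time_s: 13.02
position: [0.5362, -0.1854, 0.07]
tool_rot: [[-0.506, 0.863, -0.0], [0.863, 0.506, 0.0], [0.0, -0.0, -1.0]]
ft_force: [-0.9, 0.3, 0.2]
grip_width: 0.0382
gripper_force: 0.0
time_s: 14.02
position: [0.5566, -0.2204, 0.1639]
tool_rot: [[-0.505, 0.863, 0.001], [0.863, 0.505, -0.001], [-0.001, 0.0, -1.0]]
ft_force: [0.2, 0.3, 0.3]
grip_width: 0.0513
gripper_force: 0.0
14.025 [ 0.5566 -0.2204  0.1639] [[-0.5047526566682624, 0.8632635071145356, 0.0009342754644870536], [0.8632634158662011, 0.5047532847102668, -0.0006296040139190701], [-0.001015092778673201, 0.0004887315301584614, -0.9999993653638697]] [0.1761 0.3072 0.2584] 0.051250768215188106 [-32.9241  27.8343  69.0497  -0.0012  83.0516 -63.239 ]
```

View pics/wrist6.png

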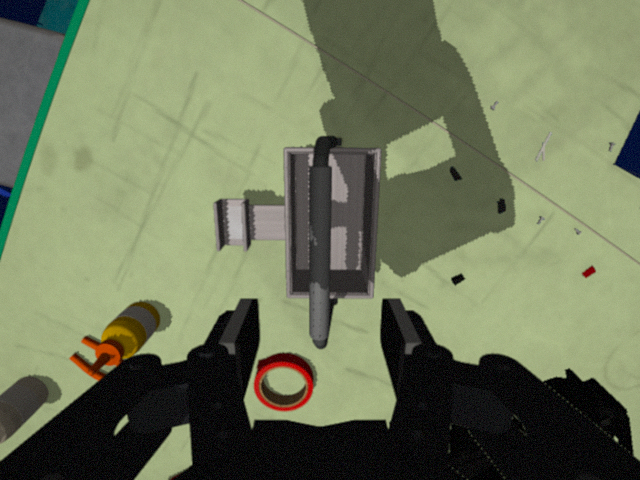

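The bail stands upright by itself: tube axis u≈320, from about v=165 to 342. The rim corners are near (286,149), (380,149), (374,296) and (288,296), so the pail is still on the bench. Next I'll work out the mid-bar grip.

Run:
```python
from h import *
np.set_printoptions(precision=4,suppress=True)
d=load("wrist6");uv=np.array([[286,149],[380,149],[374,296],[288,296.]])
P=np.array([[-35,60,60],[35,60,60],[35,-60,60],[-35,-60,60]])/1e3
p,r=fit([(d,P,uv)],[.56,-.21,.52]);print(p,np.degrees(p[2]),r.tolist())
B=pl(d,[[321,165],[318.5,340]],.1345);print(B,B.mean(0),np.linalg.norm(B[0]-B[1]))
print("pred mid",place(p,[[-.008,0,.1345]]),"proj tube ends",proj(d,place(p,[[-.008,.054,.1345],[-.008,-.054,.1345]])).tolist())
R=np.array([[-.505,.863,0],[.863,.505,0],[0,0,-1]])
for m in(B.mean(0),place(p,[[-.008,0,.1345]])[0]):print("tool delta",R.T@(m-[.5566,-.2204,0]))
```

```text
[ 0.5636 -0.2118  0.5286] 30.286933936003816 [[0.7257248591155872, 0.4428660743428736], [-0.8633853099981366, 0.6747470601699206], [-1.5363474976734892, -0.8564601526597926], [2.129628193178462, -0.9155648042926714]]
[[ 0.5282 -0.1696  0.1345]
 [ 0.5837 -0.2673  0.1345]] [ 0.556  -0.2185  0.1345] 0.11238821623697039
pred mid [[ 0.5567 -0.2158  0.1345]] proj tube ends [[323.31447070411105, 165.46466555751525], [322.6069807171749, 334.4722569520377]]
tool delta [ 0.002   0.0004 -0.1345]
tool delta [ 0.0039  0.0024 -0.1345]
```

```bash
python3 -m jog '[[0,0,0,0.003,0.001,0,45],[0,0,0,0,0,0.02,45],[0,0,0,0,0,0.025,45],[0,0,0,0,0,0.025,45],[0,0,0,0,0,0.015,45],[0,0,0,0,0,0.01,45],[0,0,0,0,0,0,45]]' 40
python3 -m jog '[[0,0,0,0,0,0,35],[0,0,0,0,0,0,25],[0,0,0,0,0,0,15],[0,0,0,0,0,0,0],[0,0,0,0,0,0,0],[0,0,0,0,0,0,0]]' 40
```

```text
time_s: 14.95
position: [0.5556, -0.2164, 0.068]
tool_rot: [[-0.506, 0.863, -0.0], [0.863, 0.506, 0.0], [0.0, -0.0, -1.0]]
ft_force: [-0.2, -0.5, -0.3]
grip_width: 0.0384
gripper_force: 0.0
time_s: 15.7
position: [0.5559, -0.2167, 0.0686]
tool_rot: [[-0.505, 0.863, 0.001], [0.863, 0.505, -0.001], [-0.001, 0.0, -1.0]]
ft_force: [-0.7, 0.4, 5.8]
grip_width: 0.0118
gripper_force: 39.1
```

```bash
python3 -m jog '[[0,0,0,0,0,-0.005,0],[0,0,0,0,0,-0.01,0],[0,0,0,0,0,-0.02,0],[0,0,0,0,0,-0.02,0],[0,0,0,0,0,-0.02,0],[0,0,0,0,0,-0.02,0],[0,0,0,0,0,-0.013,0],[0,0,0,0,0,-0.008,0],[0,0,0,0,0,0,0],[0,0,0,0,0,0,0]]'
python3 -m jog '[[0,0,0.03,0,0,0,0],[0,0,0.06,0,0,0,0],[0,0,0.09,0,0,0,0],[0,0,0.1,0,0,0,0],[0,0,0.1,0,0,0,0],[0,0,0.1,0,0,0,0],[0,0,0.09,0,0,0,0],[0,0,0.06,0,0,0,0],[0,0,0.034,0,0,0,0],[0,0,0,0,0,0,0]]'
```

```text
time_s: 16.95
position: [0.5554, -0.2164, 0.1833]
tool_rot: [[-0.505, 0.863, -0.001], [0.863, 0.505, 0.001], [0.001, -0.001, -1.0]]
ft_force: [-0.3, -0.4, -6.9]
grip_width: 0.0118
gripper_force: 39.1
time_s: 18.2
position: [0.5556, -0.2166, 0.184]
tool_rot: [[0.134, 0.991, -0.0], [0.991, -0.134, 0.0], [0.0, -0.0, -1.0]]
ft_force: [0.2, 0.3, -7.0]
grip_width: 0.0118
gripper_force: 39.1
```

```bash
python3 -m jog '[[0,0,0,0.004,-0.0018,0,0],[0,0,0,0.008,-0.0035,0,0],[0,0,0,0.012,-0.0053,0,0],[0,0,0,0.015,-0.0066,0,0],[0,0,0,0.015,-0.0066,0,0],[0,0,0,0.015,-0.0066,0,0],[0,0,0,0.015,-0.0066,0,0],[0,0,0,0.015,-0.0066,0,0],[0,0,0,0.015,-0.0066,0,0],[0,0,0,0.015,-0.0066,0,0]]'
python3 -m jog '[[0,0,0,0.015,-0.0066,0,0],[0,0,0,0.015,-0.0066,0,0],[0,0,0,0.015,-0.0066,0,0],[0,0,0,0.015,-0.0066,0,0],[0,0,0,0.015,-0.0066,0,0],[0,0,0,0.015,-0.0066,0,0],[0,0,0,0.015,-0.0066,0,0],[0,0,0,0.015,-0.0066,0,0],[0,0,0,0.015,-0.0066,0,0],[0,0,0,0.015,-0.0066,0,0]]'
python3 -m jog '[[0,0,0,0.015,-0.0066,0,0],[0,0,0,0.015,-0.0066,0,0],[0,0,0,0.015,-0.0066,0,0],[0,0,0,0.015,-0.0066,0,0],[0,0,0,0.015,-0.0066,0,0],[0,0,0,0.015,-0.0066,0,0],[0,0,0,0.015,-0.0066,0,0],[0,0,0,0.015,-0.0066,0,0],[0,0,0,0.01,-0.0044,0,0],[0,0,0,0.005,-0.0022,0,0]]'
python3 -m jog '[[0,0,0,0,0,0,0],[0,0,0,0,0,0,0],[0,0,0,0,0,0,0],[0,0,0,0,0,0,0]]'; python3 snap.py scene 7;python3 snap.py wrist 7
```

```text
time_s: 19.45
position: [0.5163, -0.0801, 0.1842]
tool_rot: [[0.134, 0.991, 0.0], [0.991, -0.134, -0.0], [-0.0, 0.0, -1.0]]
ft_force: [-0.8, 0.0, -6.9]
grip_width: 0.0116
gripper_force: 39.1
time_s: 20.7
position: [0.471, 0.0774, 0.1841]
tool_rot: [[0.134, 0.991, 0.0], [0.991, -0.134, 0.0], [0.0, 0.0, -1.0]]
ft_force: [0.6, -0.2, -6.6]
grip_width: 0.0118
gripper_force: 39.1
time_s: 21.95
position: [0.4302, 0.2187, 0.1841]
tool_rot: [[0.133, 0.991, -0.0], [0.991, -0.133, -0.0], [-0.0, -0.0, -1.0]]
ft_force: [0.2, -0.3, -6.7]
grip_width: 0.0117
gripper_force: 39.1
time_s: 22.45
position: [0.4305, 0.2178, 0.1841]
tool_rot: [[0.134, 0.991, -0.0], [0.991, -0.134, -0.0], [-0.0, -0.0, -1.0]]
ft_force: [-0.7, 0.0, -7.2]
grip_width: 0.0117
gripper_force: 39.1
22.45 [0.4305 0.2178 0.1841] [[0.13406584038600847, 0.9909724255474062, -4.7394975414780895e-05], [0.9909724219997973, -0.13406584424801435, -9.078503576497744e-05], [-9.63195144875234e-05, -3.479594146309606e-05, -0.9999999947558968]] [-0.6602  0.033  -7.2466] 0.011698994013914357 [12.7423 15.4049 85.3921 -0.0046 79.2068 20.4478]
22.5 [0.4305 0.2179 0.1841] [[0.1339131745921503, 0.9909930679629336, -3.0332574693945217e-05], [0.9909930683219083, -0.1339131749612735, -1.0474783312894859e-05], [-1.4442369033486749e-05, -2.8656659779440153e-05, -0.9999999994851071]] [-0.5544 -1.5422 -7.4989] 0.011904861148189231 [12.7536 15.4026 85.3912 -0.0002 79.2081 20.4494]
```

```bash
python3 -m jog '[[0,0,0,0.002,0.004,0,0],[0,0,0,0.002,0.008,0,0],[0,0,0,0.001,0.011,0,0],[0,0,0,0,0.012,0,0],[0,0,0,0,0.012,0,0],[0,0,0,0,0.012,0,0],[0,0,0,0,0.012,0,0],[0,0,0,0,0.012,0,0],[0,0,0,0,0.012,0,0],[0,0,0,0,0.012,0,0]]'
python3 -m jog '[[0,0,0,0,0.012,0,0],[0,0,0,0,0.012,0,0],[0,0,0,0,0.01,0,0],[0,0,0,0,0.007,0,0],[0,0,0,0,0.0035,0,0],[0,0,0,0,0,0,0],[0,0,0,0,0,0,0],[0,0,0,0,0,0,0],[0,0,0,0,0,0,0]]'
python3 -m jog '[[0,0,0,0,0,0.004,0],[0,0,0,0,0,0.008,0],[0,0,0,0,0,0.008,0],[0,0,0,0,0,0.008,0],[0,0,0,0,0,0.006,0],[0,0,0,0,0,0.003,0],[0,0,0,0,0,0,0]]'; python3 snap.py scene 8; python3 snap.py wrist 8
```

```text
time_s: 23.8
position: [0.5379, 0.2086, 0.1841]
tool_rot: [[0.134, 0.991, -0.0], [0.991, -0.134, -0.0], [-0.0, -0.0, -1.0]]
ft_force: [0.0, 0.2, -6.5]
grip_width: 0.0122
gripper_force: 39.1
time_s: 24.92
position: [0.5811, 0.2028, 0.1842]
tool_rot: [[0.133, 0.991, -0.0], [0.991, -0.133, 0.0], [0.0, -0.0, -1.0]]
ft_force: [-0.6, 0.3, -7.1]
grip_width: 0.0117
gripper_force: 39.1
time_s: 25.8
position: [0.5812, 0.2028, 0.147]
tool_rot: [[0.134, 0.991, -0.0], [0.991, -0.134, -0.0], [-0.0, -0.0, -1.0]]
ft_force: [-0.2, -0.3, -7.1]
grip_width: 0.0115
gripper_force: 39.1
25.8 [0.5812 0.2028 0.147 ] [[0.13358527341151147, 0.9910373145623033, -0.00012598694340929743], [0.9910373198542081, -0.13358528137807918, -5.705547795286683e-05], [-7.337410893677443e-05, -0.00011723599111101266, -0.9999999904359812]] [-0.1835 -0.3285 -7.0607] 0.01151401112481585 [ 8.2294 30.2858 67.5687 -0.0022 82.1531 15.9066]
25.85 [0.5813 0.2028 0.1473] [[0.13357324074143956, 0.9910388877527649, 0.0003351411521128282], [0.9910389415511809, -0.1335732584497383, 3.092304195489459e-05], [7.54118328332391e-05, 0.0003280074417327134, -0.9999999433620853]] [ 0.3135 -0.6576 -7.3185] 0.011964567121206408 [ 8.2284 30.271  67.5512 -0.001  82.1586 15.9046]
```

Bar is now at about 0.213, still carrying the full weight. I'll lower it in small steps until the prongs take the load.

```bash
python3 -m jog '[[0,0,0,0,0,0.002,0],[0,0,0,0,0,0.002,0],[0,0,0,0,0,0,0]]';python3 -m jog '[[0,0,0,0,0,0.001,0],[0,0,0,0,0,0.001,0],[0,0,0,0,0,0,0]]';python3 -m jog '[[0,0,0,0,0,0.001,0],[0,0,0,0,0,0,0]]'; python3 snap.py scene 9; python3 snap.py wrist 9
python3 - <<'E'
import cv2,numpy as np
w=cv2.imread("pics/wrist9.png");s=cv2.imread("pics/scene9.png")[90:240,230:380]
cv2.imwrite("pics/c6.png",np.hstack([cv2.resize(s,(450,450),interpolation=cv2.INTER_CUBIC),cv2.resize(w[60:480,130:460],(350,450))]))
E
```

```text
time_s: 26.28
position: [0.5811, 0.2027, 0.1429]
tool_rot: [[0.134, 0.991, -0.0], [0.991, -0.134, -0.0], [-0.0, -0.0, -1.0]]
ft_force: [0.6, 0.3, -6.8]
grip_width: 0.0119
gripper_force: 39.1
time_s: 26.65
position: [0.5812, 0.2027, 0.141]
tool_rot: [[0.134, 0.991, -0.0], [0.991, -0.134, -0.0], [-0.0, -0.0, -1.0]]
ft_force: [0.1, -0.7, -6.6]
grip_width: 0.0116
gripper_force: 39.1
time_s: 26.9
position: [0.5813, 0.2028, 0.1406]
tool_rot: [[0.134, 0.991, 0.001], [0.991, -0.134, 0.0], [0.0, 0.001, -1.0]]
ft_force: [-0.7, -0.6, -3.4]
grip_width: 0.012
gripper_force: 39.4
26.9 [0.5813 0.2028 0.1406] [[0.1335555292471685, 0.9910410840907686, 0.0007001797647654801], [0.9910413146859115, -0.13355562354022388, 8.947850051070179e-05], [0.00018218981522245836, 0.0006819567260977627, -0.9999997508709166]] [-0.7019 -0.595  -3.435 ] 0.012012046358865913 [ 8.2311 30.5643 68.178  -0.0007 81.2172 15.9063]
26.95 [0.5813 0.2028 0.1405] [[0.13357820902913708, 0.9910380695004986, 0.0006378662033969639], [0.9910382644869696, -0.13357827272361245, 5.812771729724418e-05], [0.0001428118464132577, 0.0006243852188178705, -0.9999997948739164]] [-0.9865 -0.0201 -3.82  ] 0.011456801048586733 [ 8.2292 30.564  68.1828 -0.002  81.2166 15.9059]
```

View pics/c6.png

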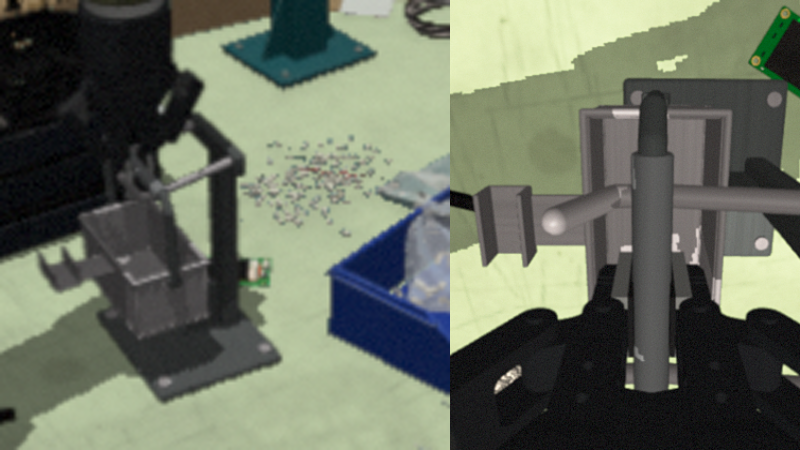

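The load has begun to transfer (−7 → −3.5 N). In the right crop the tube lies across the prong at about (650,195), behind its upturned tip at (555,222). In the left crop the pail hangs level above the foot plate. I'll settle, release and withdraw upward.

```bash
python3 -m jog '[[0,0,0,0,0,0.001,0],[0,0,0,0,-0.001,0,0],[0,0,0,0,0,0,0]]';python3 -m jog '[[0,0,0,0,0,0,12],[0,0,0,0,0,0,16],[0,0,0,0,0,0,20],[0,0,0,0,0,0,25],[0,0,0,0,0,0,32],[0,0,0,0,0,0,40],[0,0,0,0,0,0,45],[0,0,0,0,0,0,45]]';python3 -m jog '[[0,0,0,0,0,-0.004,45],[0,0,0,0,0,-0.008,45],[0,0,0,0,0,-0.015,45],[0,0,0,0,0,-0.02,45],[0,0,0,0,0,-0.025,45],[0,0,0,0,0,-0.025,45],[0,0,0,0,0,-0.025,45],[0,0,0,0,0,-0.02,45],[0,0,0,0,0,0,45]]'; python3 snap.py wrist 10; python3 snap.py scene 10; python3 snap.py top 10
```

```text
time_s: 27.38
position: [0.5814, 0.2028, 0.1403]
tool_rot: [[0.134, 0.991, 0.004], [0.991, -0.134, 0.0], [0.001, 0.004, -1.0]]
ft_force: [2.8, -1.3, 6.1]
grip_width: 0.012
gripper_force: 40.2
time_s: 28.38
position: [0.5802, 0.2029, 0.1391]
tool_rot: [[0.134, 0.991, -0.0], [0.991, -0.134, -0.0], [-0.0, -0.0, -1.0]]
ft_force: [-0.5, 1.1, -0.2]
grip_width: 0.0384
gripper_force: 0.0
time_s: 29.5
position: [0.5807, 0.203, 0.2834]
tool_rot: [[0.134, 0.991, 0.004], [0.991, -0.134, 0.001], [0.001, 0.004, -1.0]]
ft_force: [0.1, -0.4, 0.3]
grip_width: 0.0382
gripper_force: 0.0
29.5 [0.5807 0.203  0.2834] [[0.13358225577465077, 0.9910289362519289, 0.00417473993513137], [0.9910370536008091, -0.13358589865995862, 0.0006050367247900062], [0.0011572952876681198, 0.004056499794338215, -0.9999911026989368]] [ 0.0982 -0.3514  0.3287] 0.038226099027528715 [  8.2559  26.3372  52.1923  -0.     101.2288  15.9327]
29.55 [0.5803 0.2029 0.2818] [[0.13363895935998654, 0.9910289569670631, 0.0014949896169638764], [0.9910300025100244, -0.13363941015809874, 0.00020537180066149878], [0.0004033189320035523, 0.0014541338901299411, -0.9999988614135861]] [-0.2029 -0.1984 -0.826 ] 0.03858157743499327 [  8.2549  26.397   52.3388  -0.0007 101.1778  15.9347]
29.6 [0.58   0.2029 0.2808] [[0.1335859567494673, 0.9910371299377134, -0.0004463677280435035], [0.9910372191511596, -0.13358600972012022, -9.090760306724927e-05], [-0.00014972129369044372, -0.00043022305278750275, -0.9999998962458241]] [-0.6136 -0.4897 -0.0244] 0.03851894709500551 [  8.2543  26.4416  52.4183  -0.0015 101.1661  15.9309]
```

```bash
python3 -m jog '[[0,0,0,0,0,-0.02,45],[0,0,0,0,0,-0.02,45],[0,0,0,0,0,0,45],[0,0,0,0,0,0,45],[0,0,0,0,0,0,45],[0,0,0,0,0,0,45],[0,0,0,0,0,0,45],[0,0,0,0,0,0,45]]' | head -1; python3 snap.py scene 11 >/dev/null; python3 snap.py top 11 >/dev/null
python3 - <<'E'
import cv2,numpy as np
from h import *
g=lambda n:cv2.GaussianBlur(cv2.imread(f"pics/{n}.png",0),(3,3),0)
a,b,c,z=g("scene9"),g("scene10"),g("scene11"),g("scene0")
def match(A,B,x0,y0,x1,y1,m=15):
    r=cv2.matchTemplate(B[y0-m:y1+m,x0-m:x1+m],A[y0:y1,x0:x1],cv2.TM_CCOEFF_NORMED);_,v,_,l=cv2.minMaxLoc(r);return l[0]-m,l[1]-m,round(v,3)
print("pail 9->10",match(a,b,240,165,300,200),"10->11",match(b,c,240,165,300,200))
for n,bx in(("dish",(250,255,282,282)),("tape",(428,322,470,358)),("yellow",(383,358,412,402)),("flux",(415,452,450,470))):print(n,match(z,c,*bx,m=8))
t0,t1=g("top0"),g("top11");print("top flux",match(t0,t1,505,285,545,308),"dish",match(t0,t1,253,266,286,298),"tape",match(t0,t1,424,180,457,213))
d=load("scene11");p=[.5784,.2028,np.radians(-7.7)]
print("pred rim px (hung)",proj(d,place(p,np.array([[-35,60,131],[-35,-60,131],[35,-60,131],[-35,-60,71]])/1e3)).round(0).tolist())
E
```

```text
time_s: 30.65
pail 9->10 (0, 0, 0.962) 10->11 (0, 0, 0.99)
dish (0, 0, 1.0)
tape (0, 0, 1.0)
yellow (0, 0, 1.0)
flux (0, 0, 1.0)
top flux (0, 0, 1.0) dish (0, 0, 0.999) tape (0, 0, 1.0)
pred rim px (hung) [[254.0, 163.0], [272.0, 185.0], [296.0, 178.0], [274.0, 204.0]]
```

The pail hangs still exactly where predicted, the other items haven't moved, and the gripper is clear, so I'll hand in.

```bash
python3 -c "
from rig import job
print(job.close_job())"
```

```text
the job is handed in; nothing more can be done
None
```

I handed the job in at about 31 s. The bail stood upright by itself with the pail on the bench, and I then took it afresh mid-bar and hung it over both prongs, behind their tips. After release the pail hung still and level, the gripper was clear, and the dish, tape and bottle hadn't moved.

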